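Brake the bench cart, seat its tube rack, release the brake

TASK

The white tube rack on the bench-rail cart is not all the way in. Press the cart's brake lever fully down so that its tooth drops into a slot of the notched bar - if the tooth lands between slots do not force it, ease the cart along its rail by feel until it drops in - and with the brake on push the rack gently along its guides until it is fully home against the cart's end stop. Then flick the lever all the way up again so that the cart is free, let go, and leave the things standing around where they are.

Things in the scene. Friction and masses are not known exactly. Their poses are not given: they have to be found in the camera images.
- cart: grey cart 130 x 290 mm on a fixed rail; rolls along its own y axis (the rail's direction, level) against about 1.2 N, at least 70 mm either way from where it starts unless the brake tooth sits in a slot. Origin on the rail's centre line at table level under the deck's middle; deck top 57 mm above the table; x across the rail towards the lever's side (away from the robot), z up. An aluminium end stop, 40 mm high, stands at its -y end
- lever_hinge (a point): hinge axis of the brake lever, 64 mm above the table at the cart's +x side, midway along the cart; the axis is parallel to the cart's y axis
- lever_handle (a point): centre of the lever's black cross bar: a round bar 14 mm thick and 40 mm long parallel to the cart's y axis, 95 mm from the hinge axis on a flat arm 16 mm wide; free on both ends, can be pinched over its two ends or pressed from above, and hooked from below. Lever up: about 118 mm above the table and 78 mm out (+x of the cart) from the hinge; lever down: level with the hinge and 95 mm out
- lever (a joint): brake lever angle: 0 = fully up (free; 0.6 rad above level), 0.6 = fully down (locked, level). Its stiff hinge (0.3 N m, about 3 N at the cross bar) keeps it where it is left; it starts between 0 and 0.1. It meets the notched bar at about 0.3 unless the tooth is over a slot; only over a slot does it go on to 0.6
- tooth: steel pin 7 mm thick with a round end below the lever arm, part of the lever, 35 mm out from the hinge, reaching 48.5 mm below the arm's axis; origin on the hinge axis
- bar: fixed steel locking bar along the rail under the tooth, its top 28 mm above the table, 48 mm wide, with open slots 12 mm wide across it every 36 mm. Its origin does not mark a slot: where the slots lie is to be seen or felt; the tooth never starts over one
- rack_push (a point): centre of the rack's +y end face (86 mm wide, 45 mm high, 27.5 mm above the deck top), the flat face to push on towards the cart's -y; there is free deck before it
- rack_box: white tube rack 86 x 127 x 45 mm with orange-capped tubes that stand 10 mm proud, held in guides on the deck, sliding only along the cart's y against about 4.5 N (more than the cart's rolling drag, so that an unbraked cart just rolls away); underside origin 63.5 mm from the push face. The push face is 127 mm from the end stop when home
- rack (a joint): how far the rack has been slid in towards the end stop (cart's -y): starts between 0 and 0.03, fully home at 0.075 m, where it meets a firm, rubber-faced stop
- bottle: bystander: bottle, 66 mm wide, 150 mm high, origin under its middle
- tip_box: bystander: pipette tip box 87 x 122 x 68 mm, origin under its middle
- beaker: bystander: glass beaker 70 mm wide, 90 mm high, origin under its middle

How it is judged:
By the outcome, as a careful person would: the job done as asked, in the order asked, and still so for the second after the job is handed in, with the robot touching nothing.
It also fails if it takes over 72 s, if anything falls off the work surface, if the arm or the gripper's body presses on something with over 40 N, if the wrist force passes 120 N, or if a joint passes its speed limit or range.

ROBOT

A 6-joint arm with a two-finger parallel gripper is mounted at the origin on the work surface. World frame = base frame: x ahead of the robot, y to its left, z up, the work surface at z = 0. Lengths are in m, angles in rad, forces in N, time in s.
With the tool pointing down it reaches from about 0.325 to 0.85 m from the base axis. Payload 4.4 kg.
Tool frame: the origin (TCP) lies at the very end of the fingers, on their centre line; the grasp point (between the pads) lies 19 mm behind it; z points along the fingers, x is the direction in which the jaws open and shut, and the axes are right-handed (so a half turn about z gives the same grasp; the last joint's range is limited). The gripper opens to 94 mm and grips with 3 to 60 N. Pads are 16 mm wide; open, the fingers measure 119 mm over their backs; the gripper's body (75 mm by 177 mm) begins 78 mm behind the grasp point.
Start: joints at [-1.429, 0.207, 1.542, -0, 1.393, -0.15], TCP at [0.166, -0.551, 0.205] pointing down, gripper open.
Joint ranges: [-2.73, 2.73], [-0.86, 2.22], [0.23, 2.46], [-1.11, 4.25], [0.08, 2.63], [-2.82, 2.82]. Speed limits (rad/s): [2.79, 2.79, 3.14, 3.14, 3.14, 3.14].

INTERFACE

Orientations are given as a unit quaternion [w, x, y, z].
In Python, from rig import env gives the robot as it stands. The module is installed in compiled form; this text tells all that it offers.
- The arm moves only by the tool servo_tool, never from a script. Its argument "series" is a list that holds one entry, the list of rows, each a list of 6 numbers: the shift along the world's x, y, z in mm, then the turn, a rotation vector about the world's x, y, z in rad. A call has 1 to 10 rows; each row shifts and turns the pose as measured when the row begins; what a row does not reach is not made up. A row lasts 1/12 s, in which the tool goes at most 41.7 mm and 7.16 degrees, less where a joint would pass 70% of its speed; a pose out of reach is approached as far as the arm can. A call is refused whole if a number of a shift passes 41.7 or a number of a turn 0.125, either way. A call with a gripper value outside its range is refused whole. "jaw" is the opening, from 0 (shut) to 1 (fully open), set as the call begins (left out, the last holds). The fingers move at their own pace and stop on an object; "newtons" is the grip in N (left out, the last holds). Time passes only in rows, so rows that do not move let the fingers close. It gives the time, the measured TCP pose, the force and the opening at its end, in the units of the state.
- env.state(): the state, without advancing time (a new reading comes with each control period).
- env.get_image(name): name is "side" or "top"; returns the picture (480x640x3 uint8, red, green, blue); there is no depth.
- env.camera_model(name): a dict with "fx", "fy", "cx", "cy" (pixels), "camera_from_world" (4x4, takes a point from world to camera coordinates). Camera axes: x right, y up, looking along -z (the intrinsics and any distortion apply to the point x, -y, -z); pixel columns grow to the right and rows downward; lengths in m; the calibration is good to about 2 mm. A picture is of the moment at which its call begins. camera_model takes no time and is no camera call.
- env.job_done(): hands the job in, once; it reports no verdict.
The state is a dict: "t": time; "joint_positions": joint angles; "qvel": joint speeds; "joint_efforts": joint torques, N m; "position": TCP position; "tcp_rot": TCP orientation; "ft_force": force on the tool from outside, world axes, zero at the start; "wrist_torque": the same for the moment, N m; "width": opening from 0.0 (shut) to 1.0 (fully open).
Only numpy, scipy, OpenCV 4.12 (cv2) and the standard library are available. Lean on these libraries where they do the work, as an engineer would, in place of code of your own. Each camera call takes 0.05 s, during which the arm holds its last target.

## Working session

There is one attempt and no reset: what is moved stays moved. The work goes in short steps, Python scripts to look and compute and a tool call to move; the robot and the scene stay as the last step left them, time stands still between calls to the robot, and variables do not carry over. Pictures are saved under pics/ and viewed, and the job is handed in when it is done.

Besides the shell and the picture viewer there is one more tool, called after "Call:" as a command line: name --argument value ..., lists and objects as JSON in quotes. servo_tool: Moves the arm, as the interface text tells. Its arguments: {"type":"object","properties":{"series":{"type":"array","items":{"type":"array","items":{"type":"array","items":{"type":"number"}}}},"jaw":{"type":"number"},"newtons":{"type":"number"}},"required":["series"]}

```bash
mkdir -p pics; ls; python3 - <<'E'
from rig import env
import cv2
print(env.state())
for n in("side","top"):
    im=env.get_image(n); cv2.imwrite(f"pics/{n}0.png",im[:,:,::-1]); print(n,env.camera_model(n))
E
```

```text
pics
{'t': 0.0, 'joint_positions': array([-1.42849125e+00,  2.07464481e-01,  1.54295610e+00, -2.79393437e-05,
        1.39350889e+00, -1.50515747e-01]), 'qvel': array([-4.21453737e-04, -8.90147764e-04, -7.19592150e-04, -9.29783065e-05,
        8.74592520e-04, -9.92213038e-04]), 'joint_efforts': array([-3.32457194e-04, -3.70880270e+01, -2.81418282e+01,  6.97507546e-02,
        3.61905538e-02, -1.62249485e-04]), 'position': array([ 0.16582957, -0.54970962,  0.20426457]), 'tcp_rot': array([-0.00081989,  0.80270079, -0.59638082, -0.00083255]), 'ft_force': array([-1.02987297, -0.49388644, -1.32495173]), 'wrist_torque': array([-0.01026812,  0.01643396, -0.03515479]), 'width': 0.9952742953905249}
side {'fx': 513.7239936044227, 'fy': 513.7239936044227, 'cx': 325.8765608064825, 'cy': 246.24115526854595, 'camera_from_world': array([[ 0.98964999, -0.14216458, -0.01954815, -0.54588825],
       [ 0.10671655,  0.63802776,  0.76258256, -0.11928088],
       [-0.09593997, -0.75677593,  0.64659548, -1.12135309],
       [ 0.        ,  0.        ,  0.        ,  1.        ]])}
top {'fx': 624.9677744564331, 'fy': 624.9677744564331, 'cx': 321.78414553497294, 'cy': 236.18022535840126, 'camera_from_world': array([[ 0.02765282, -0.9996113 , -0.00354594, -0.02639286],
       [ 0.98465547,  0.02662729,  0.17246621, -0.52764751],
       [-0.17230476, -0.00826071,  0.98500905, -1.59239673],
       [ 0.        ,  0.        ,  0.        ,  1.        ]])}
```

View pics/side0.png

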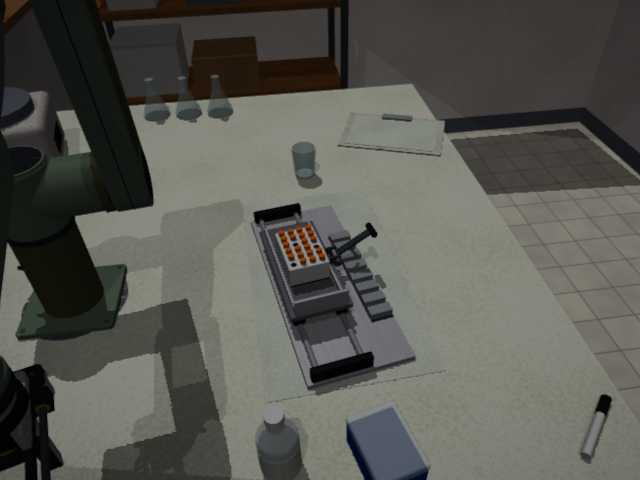

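View pics/top0.png

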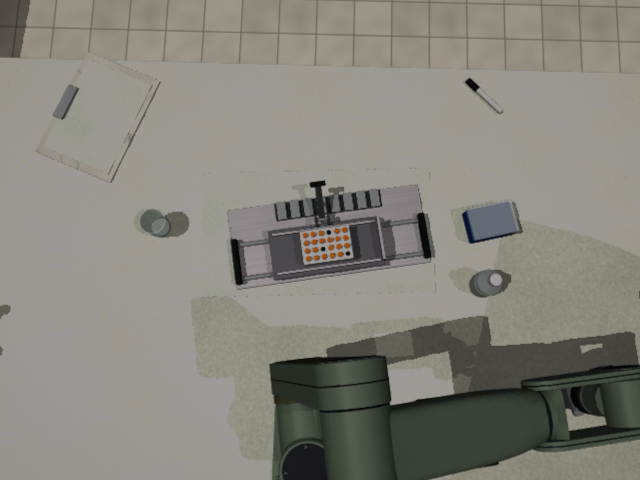

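The side view shows the cart near (310,275), with its lever cross bar at about (371,230). In the top view the cross bar is at about (318,184), the end stop at about (383,238) and the rack at (327,244). Next I'll zoom in.

```bash
cat > h.py <<'E'
import numpy as np, cv2
from rig import env
def ray(n,u,v):
    m=env.camera_model(n);T=m["camera_from_world"];R=T[:3,:3];o=-R.T@T[:3,3]
    d=R.T@np.array([(u-m["cx"])/m["fx"],-(v-m["cy"])/m["fy"],-1]);return o,d
def onz(n,u,v,z):
    o,d=ray(n,u,v);return o+d*(z-o[2])/d[2]
def tri(a,b):
    A=[];B=[]
    (o1,d1),(o2,d2)=ray("side",*a),ray("top",*b)
    s=np.linalg.lstsq(np.stack([d1,-d2],1),o2-o1,rcond=None)[0]
    p,q=o1+s[0]*d1,o2+s[1]*d2
    return (p+q)/2,np.linalg.norm(p-q)
def proj(n,p):
    m=env.camera_model(n);T=m["camera_from_world"];c=T[:3,:3]@np.array(p)+T[:3,3]
    return m["cx"]+m["fx"]*c[0]/-c[2],m["cy"]-m["fy"]*c[1]/-c[2]
def crop(im,x0,y0,w,h,k,name):
    c=cv2.resize(im[y0:y0+h,x0:x0+w],None,fx=k,fy=k,interpolation=cv2.INTER_CUBIC)
    cv2.imwrite(f"pics/{name}.png",c)
E
python3 - <<'E'
from h import *
a=cv2.imread("pics/side0.png");b=cv2.imread("pics/top0.png")
crop(a,240,190,180,140,4,"s0c");crop(b,220,170,220,130,3.6,"t0c")
E
```

```text
(no output)
```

View pics/s0c.png

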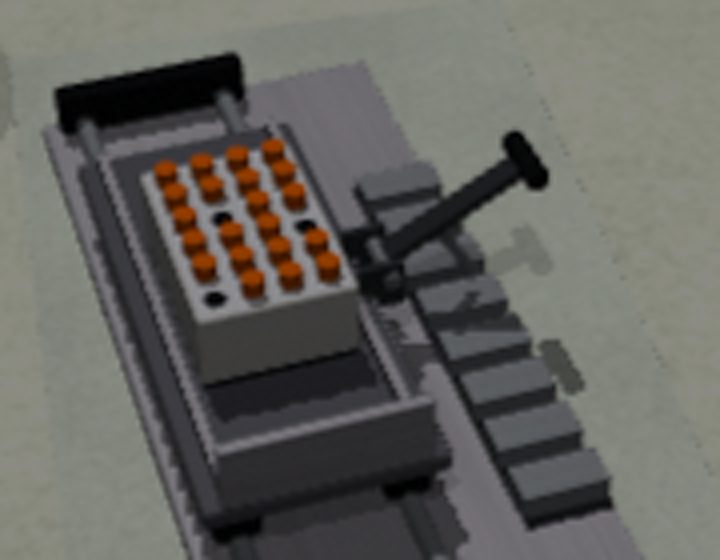

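View pics/t0c.png

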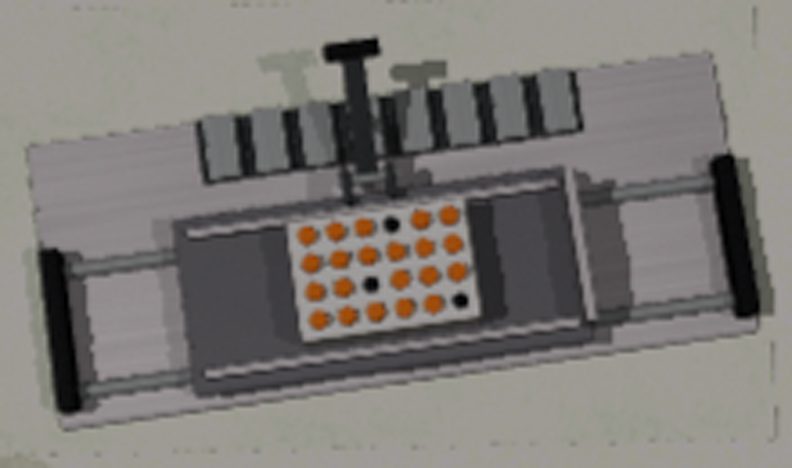

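```bash
python3 - <<'E'
from h import *
T=lambda x,y:(x/3.6+220,y/3.6+170)
S=lambda x,y:(x/4+240,y/4+190)
np.set_printoptions(precision=4,suppress=True)
print("xbar",tri(S(525,158),T(351,49)))
print("xbar ends",tri(S(514,138),T(326,51)),tri(S(538,180),T(377,46)))
# deck corners z=.057
for p in [(175,222),(195,392),(612,345)]: print("deck",onz("top",*T(*p),.057))
# black bumpers, rail
for p in [(52,250),(70,410),(725,157),(748,314)]: print("bump",onz("top",*T(*p),.05))
# rack top corners z=.102
for p in [(290,226),(302,342),(480,316),(464,197)]: print("rack",onz("top",*T(*p),.102))
for p in [(142,178),(205,320),(355,290)]: print("rackS",onz("side",*S(*p),.102))
# stop top edges z=.097
for p in [(562,168),(592,320),(577,166),(598,318)]: print("stop",onz("top",*T(*p),.097))
# slots: front top corners (near edge) z=.028
print("bar far edge / near edges")
for p in [(208,182),(245,177),(257,174),(292,169),(305,166),(338,163),(405,153),(433,150),(447,146),(482,142),(496,140),(531,137),(545,134),(581,129)]: print("bar",p,onz("top",*T(*p),.028))
for n,p in [("bottle",(490,280)),("tip",(490,222)),("beaker",(157,225))]: print(n,onz("top",*p,.07))
E
```

```text
xbar (array([0.6532, 0.0022, 0.1106]), np.float64(0.0007662590742646798))
xbar ends (array([0.6509, 0.0199, 0.1112]), np.float64(0.00043595313189415087)) (array([ 0.6563, -0.0162,  0.1095]), np.float64(0.0010124122505297724))
deck [0.5344 0.1269 0.057 ]
deck [0.4114 0.1073 0.057 ]
deck [ 0.4533 -0.1902  0.057 ]
bump [0.5126 0.2159 0.05  ]
bump [0.3967 0.197  0.05  ]
bump [ 0.5947 -0.2721  0.05  ]
bump [ 0.4794 -0.2887  0.05  ]
rack [0.5256 0.0416 0.102 ]
rack [0.4437 0.0304 0.102 ]
rack [ 0.4654 -0.0932  0.102 ]
rack [ 0.5497 -0.0804  0.102 ]
rackS [0.4469 0.0305 0.102 ]
rackS [ 0.4705 -0.0886  0.102 ]
rackS [ 0.5482 -0.0787  0.102 ]
stop [ 0.5735 -0.1495  0.097 ]
stop [ 0.4654 -0.1719  0.097 ]
stop [ 0.5752 -0.1601  0.097 ]
stop [ 0.4669 -0.1761  0.097 ]
bar far edge / near edges
bar (208, 182) [0.5703 0.1065 0.028 ]
bar (245, 177) [0.5748 0.0793 0.028 ]
bar (257, 174) [0.5773 0.0705 0.028 ]
bar (292, 169) [0.5818 0.0447 0.028 ]
bar (305, 166) [0.5843 0.0352 0.028 ]
bar (338, 163) [0.5873 0.0108 0.028 ]
bar (405, 153) [ 0.5962 -0.0386  0.028 ]
bar (433, 150) [ 0.599  -0.0593  0.028 ]
bar (447, 146) [ 0.6023 -0.0696  0.028 ]
bar (482, 142) [ 0.606  -0.0955  0.028 ]
bar (496, 140) [ 0.6078 -0.1058  0.028 ]
bar (531, 137) [ 0.6108 -0.1317  0.028 ]
bar (545, 134) [ 0.6134 -0.1421  0.028 ]
bar (581, 129) [ 0.6179 -0.1687  0.028 ]
bottle [ 0.4222 -0.4438  0.07  ]
tip [ 0.573  -0.4466  0.07  ]
beaker [0.5418 0.4157 0.07  ]
```

Measured so far:
- **Cart yaw:** about +0.17 rad.
- **Cross bar:** at (0.653, 0.002, 0.111). That height means a lever angle of about 0.09, which is within the stated start range.
- **Rack:** about 73 mm still to go.
- **Tooth:** 13–18 mm short of the next slot towards +y.

I'll start the approach to the cross bar.

Call:
servo_tool --series '[[[20,24,15,0,0,-0.12],[26,30,5,0,0,0],[26,30,0,0,0,0],[26,30,0,0,0,0],[26,30,0,0,0,0],[26,30,0,0,0,0],[26,30,0,0,0,0],[26,30,0,0,0,0],[26,30,0,0,0,0],[26,30,0,0,0,0]]]' --jaw 1 --newtons 20

```text
t: 0.93
position: [0.4204, -0.2451, 0.2195]
tcp_rot: [-0.002, 0.758, -0.652, -0.004]
ft_force: [0.6, -0.7, -0.3]
width: 0.999
```

Call:
servo_tool --series '[[[27,29,0,0,0,0.02],[27,29,0,0,0,0],[27,29,0,0,0,0],[27,29,0,0,0,0],[27,29,0,0,0,0],[27,29,0,0,0,0],[27,29,0,0,0,0],[27,29,0,0,0,0],[15,14,0,0,0,0],[0,0,0,0,0,0]]]'

```text
t: 1.77
position: [0.6599, 0.025, 0.2134]
tcp_rot: [-0.001, 0.768, -0.641, -0.008]
ft_force: [-1.0, -0.3, -0.3]
width: 0.998
```

Call:
servo_tool --series '[[[-6,-22,0,0,0,0],[0,0,0,0,0,0],[0,0,-20,0,0,0],[0,0,-20,0,0,0],[0,0,-20,0,0,0],[0,0,-15,0,0,0],[0,0,0,0,0,0]]]'

```text
t: 2.35
position: [0.65, 0.0014, 0.1342]
tcp_rot: [0.001, 0.767, -0.641, -0.009]
ft_force: [-1.5, -0.0, -0.7]
width: 1.0
```

```bash
python3 - <<'E'
from h import *
for n in("side","top"):
    im=env.get_image(n)[:,:,::-1]
    crop(im,*( (240,160,200,150,4) if n=="side" else (220,150,220,150,3.6)),n+"1")
print(env.state()["position"], proj("side",env.state()["position"]),proj("top",env.state()["position"]))
E
```

```text
[0.65214345 0.00128267 0.13747088] (np.float64(371.172228530637), np.float64(220.00900042155018)) (np.float64(317.75051809636744), np.float64(181.1319904901472))
```

View pics/side1.png

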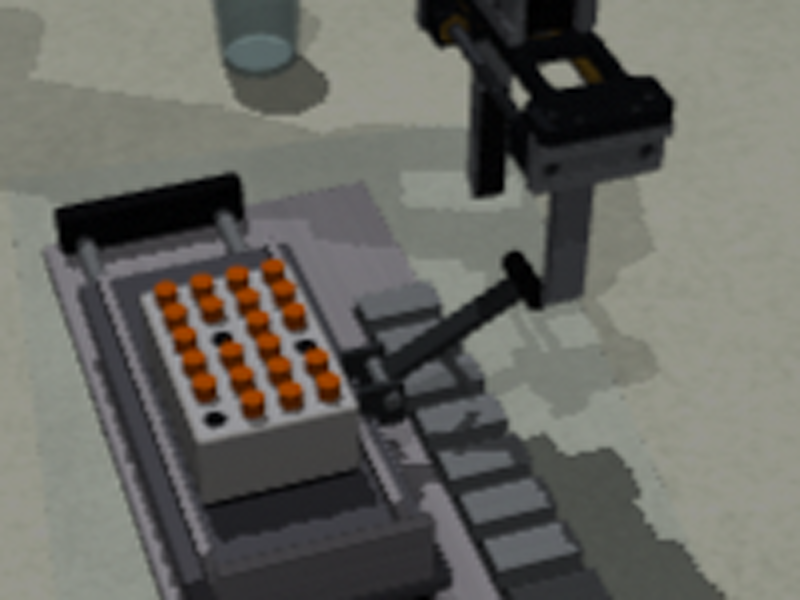

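View pics/top1.png

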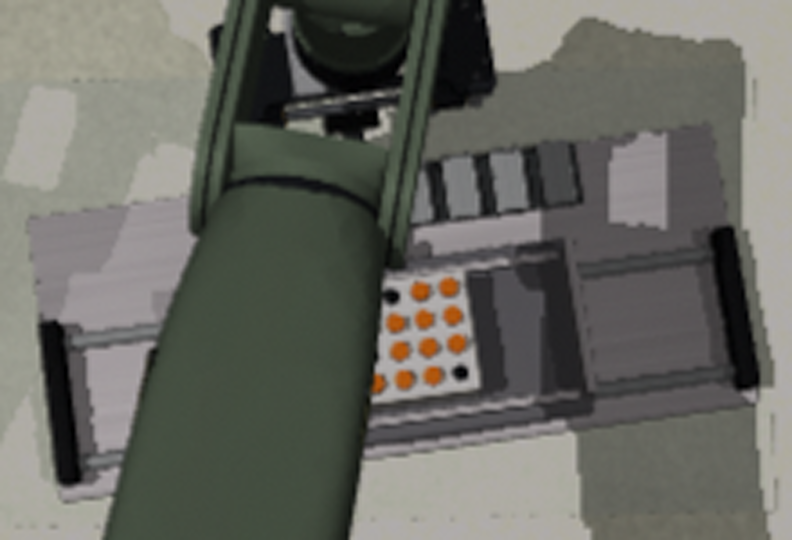

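The side view shows the fingertips at about (487,190) and (565,298) in the crop, with the cross bar (528,280) between and below them. I'll go down and pinch.

Call:
servo_tool --series '[[[0,0,-15,0,0,0],[0,0,-15,0,0,0],[0,0,-14,0,0,0],[1,0,-2,0,0,0]]]'

```text
t: 2.78
position: [0.6578, -0.0004, 0.0984]
tcp_rot: [-0.005, 0.767, -0.642, -0.002]
ft_force: [-0.6, -0.8, -0.9]
width: 1.0
```

Call:
servo_tool --series '[[[0,0,0,0,0,0],[0,0,0,0,0,0],[0,0,0,0,0,0],[0,0,0,0,0,0],[0,0,0,0,0,0],[0,0,0,0,0,0]]]' --jaw 0.35 --newtons 15

```text
t: 3.28
position: [0.6609, -0.0009, 0.1033]
tcp_rot: [-0.007, 0.767, -0.642, 0.001]
ft_force: [-0.3, 0.3, 0.6]
width: 0.609
```

Call:
servo_tool --series '[[[-7,2,-10,0,0,0],[0,0,0,0,0,0]]]'

```text
t: 3.45
position: [0.6548, 0.001, 0.0945]
tcp_rot: [-0.007, 0.767, -0.642, 0.003]
ft_force: [-1.5, 0.6, -0.2]
width: 0.466
```

Call:
servo_tool --series '[[[-2,0,-3,0,0,0],[-1,0,0,0,0,0],[0,0,0,0,0,0]]]'

```text
t: 3.7
position: [0.6554, 0.001, 0.094]
tcp_rot: [-0.01, 0.767, -0.642, 0.006]
ft_force: [0.8, 0.6, -0.9]
width: 0.421
```

The jaws stopped at 0.421, about 39.6 mm, which fits the 40 mm bar. Now I'll press the lever down along its arc.

Call:
servo_tool --series '[[[2,0.3,-5,0,0,0],[2,0.3,-5,0,0,0],[2,0.3,-5,0,0,0]]]'

```text
t: 3.95
position: [0.6617, 0.002, 0.0808]
tcp_rot: [-0.01, 0.767, -0.642, 0.006]
ft_force: [-2.2, 0.1, 3.2]
width: 0.423
```

Call:
servo_tool --series '[[[1,0.2,-4,0,0,0],[1,0.2,-4,0,0,0]]]'

```text
t: 4.12
position: [0.6647, 0.0025, 0.0731]
tcp_rot: [-0.01, 0.767, -0.642, 0.006]
ft_force: [-7.2, 0.7, 18.4]
width: 0.426
```

The tooth met the bar at about 0.3, with the cross bar at z≈0.092 and 18 N up. I'll ease off and move the cart towards +y in small steps under light pressure.

Call:
servo_tool --series '[[[-0.5,3,0.5,0,0,0],[-0.5,3,-0.5,0,0,0]]]'

```text
t: 4.28
position: [0.6643, 0.0044, 0.073]
tcp_rot: [-0.007, 0.767, -0.642, 0.008]
ft_force: [-3.0, -5.1, 8.2]
width: 0.422
```

Call:
servo_tool --series '[[[-0.5,3,-1,0,0,0]]]'

```text
t: 4.37
position: [0.6643, 0.0048, 0.0729]
tcp_rot: [-0.006, 0.767, -0.642, 0.01]
ft_force: [-4.0, -6.0, 8.9]
width: 0.423
```

Call:
servo_tool --series '[[[-0.8,5,0,0,0,0],[-0.8,5,0,0,0,0]]]'

```text
t: 4.53
position: [0.6637, 0.0081, 0.073]
tcp_rot: [-0.002, 0.766, -0.642, 0.014]
ft_force: [-0.8, -8.1, 2.5]
width: 0.423
```

Call:
servo_tool --series '[[[-0.8,5,-0.5,0,0,0]]]'

```text
t: 4.62
position: [0.6633, 0.0105, 0.0725]
tcp_rot: [-0.001, 0.766, -0.643, 0.015]
ft_force: [-1.0, -2.5, 2.3]
width: 0.422
```

Call:
servo_tool --series '[[[-0.5,4,-0.8,0.008,0.01,0]]]'

```text
t: 4.7
position: [0.6628, 0.0141, 0.0716]
tcp_rot: [-0.001, 0.766, -0.643, 0.009]
ft_force: [-1.2, -0.4, 3.4]
width: 0.426
```

Call:
servo_tool --series '[[[-0.5,4,-1,0.008,0.01,0]]]'

```text
t: 4.78
position: [0.6624, 0.0174, 0.0705]
tcp_rot: [0.0, 0.766, -0.643, 0.003]
ft_force: [-1.8, -0.9, 2.6]
width: 0.425
```

Call:
servo_tool --series '[[[-0.5,3,-1,0,0,0]]]'

```text
t: 4.87
position: [0.6622, 0.0201, 0.0692]
tcp_rot: [0.0, 0.766, -0.643, 0.003]
ft_force: [0.3, -1.3, 3.9]
width: 0.424
```

z is falling with only about 3 N, so the tooth is probably entering the slot. I'll press straight down.

Call:
servo_tool --series '[[[0.5,0,-3,0,0,0],[0.5,0,-3,0,0,0]]]'

```text
t: 5.03
position: [0.6638, 0.0204, 0.0634]
tcp_rot: [0.0, 0.766, -0.643, 0.003]
ft_force: [-2.1, -3.4, 4.8]
width: 0.423
```

It's going into the slot, at a≈0.4. Carry on to level.

Call:
servo_tool --series '[[[0.6,0,-4,0,0,0],[0.4,0,-4,0,0,0],[0.2,0,-4,0,0,0]]]'

```text
t: 5.28
position: [0.6659, 0.0205, 0.0509]
tcp_rot: [-0.0, 0.766, -0.643, 0.003]
ft_force: [-0.9, -2.0, 5.2]
width: 0.421
```

Call:
servo_tool --series '[[[0,0,-4,0,0,0],[0,0,-3,0,0,0]]]'

```text
t: 5.45
position: [0.6665, 0.0206, 0.0433]
tcp_rot: [-0.001, 0.766, -0.643, 0.004]
ft_force: [-4.5, -1.9, 19.2]
width: 0.427
```

Call:
servo_tool --series '[[[0,0,-4,0,0,0],[0,0,-4,0,0,0],[0,0,0,0,0,0]]]'

```text
t: 5.7
position: [0.6677, 0.0207, 0.0414]
tcp_rot: [-0.001, 0.766, -0.642, 0.004]
ft_force: [1.0, -2.1, -4.5]
width: 0.424
```

Call:
servo_tool --series '[[[0,0,-1,0,0,0],[0,0,-1,0,0,0],[0,0,-1,0,0,0],[0,0,0,0,0,0]]]' --jaw 1

```text
t: 6.03
position: [0.6656, 0.023, 0.0341]
tcp_rot: [-0.001, 0.766, -0.643, 0.002]
ft_force: [-1.0, 0.3, 0.6]
width: 0.672
```

Released. I'll let the jaws open a bit more, then go straight up.

Call:
servo_tool --series '[[[0,0,0,0,0,0],[0,0,1,0,0,0],[0,0,5,0,0,0],[0,0,20,0,0,0],[0,0,30,0,0,0],[0,0,35,0,0,0],[0,0,30,0,0,0],[0,0,0,0,0,0]]]'

```text
t: 6.7
position: [0.6591, 0.0246, 0.1535]
tcp_rot: [0.002, 0.766, -0.642, -0.005]
ft_force: [0.8, 0.2, 2.0]
width: 1.0
```

```bash
python3 - <<'E'
from h import *
for n in("side","top"):
    im=env.get_image(n)[:,:,::-1]; cv2.imwrite(f"pics/{n}2f.png",im)
    crop(im,*( (240,160,200,150,4) if n=="side" else (220,150,220,150,3.6)),n+"2")
E
```

```text
(no output)
```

View pics/side2.png

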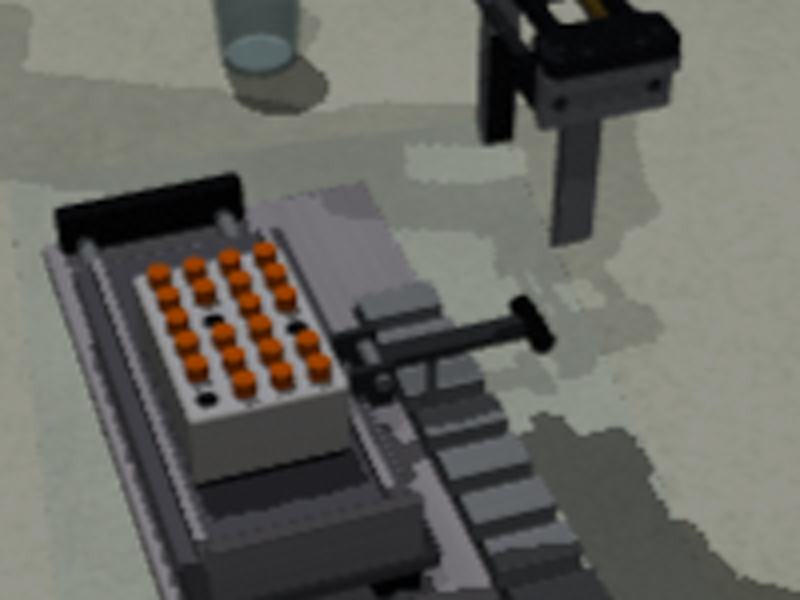

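View pics/top2.png

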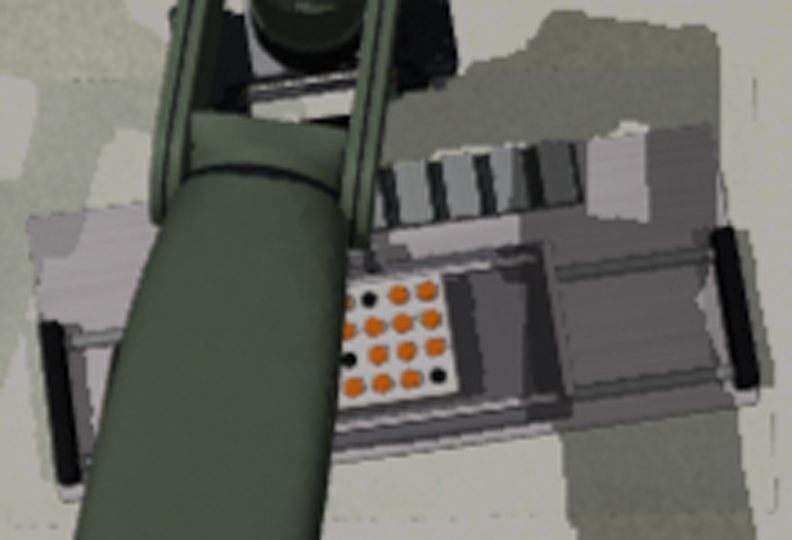

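```bash
python3 - <<'E'
from h import *
np.set_printoptions(precision=4,suppress=True)
u,v=532/4+240,324/4+160
print("xbar px",u,v)
# vertical plane y_c: solve ray with s = const = 0.0206*.985-.17*.6665
o,d=ray("side",u,v); n=np.array([-.17,.985,0]); s=n@np.array([.6665,.0206,0])
print("s",s,"bar at",o+d*(s-n@o)/(n@d))
for z in(.064,.074,.084): print(z,proj("side",(.6665,.0206,z)))
# rack corner & stop
Tt=lambda x,y:(x/3.6+220,y/3.6+150)
St=lambda x,y:(x/4+240,y/4+160)
for p in [(458,390),(443,268)]: print("rack -y",onz("top",*Tt(*p),.102))
for p in [(543,242),(570,392)]: print("stop",onz("top",*Tt(*p),.097))
for p in [(134,280)]: print("rack +y -x corner side",onz("side",*St(*p),.102))
for p in [(188,414),(348,385)]: print("rack -y side",onz("side",*St(*p),.102))
E
```

```text
xbar px 373.0 241.0
s -0.093014 bar at [0.6632 0.02   0.0624]
0.064 (np.float64(374.40602822398387), np.float64(240.12950353600954))
0.074 (np.float64(374.59107476843656), np.float64(236.6976260098669))
0.084 (np.float64(374.77820840713764), np.float64(233.2270411851508))
rack -y [ 0.4636 -0.0779  0.102 ]
rack -y [ 0.55   -0.0656  0.102 ]
stop [ 0.5717 -0.1361  0.097 ]
stop [ 0.465  -0.1565  0.097 ]
rack +y -x corner side [0.4436 0.047  0.102 ]
rack -y side [ 0.4637 -0.0677  0.102 ]
rack -y side [ 0.5475 -0.059   0.102 ]
```

In the side crop the cross bar is at (532,324), which gives z≈0.062. The lever is level and the tooth is in the slot; the cart moved about 15 mm towards +y. Next I'll shut the jaws and go to the free deck in front of the push face, at about (0.4825, 0.051).

Call:
servo_tool --series '[[[0,0,25,0,0,0],[-25,9,15,0,0,0],[-30,10,0,0,0,0],[-30,10,0,0,0,0],[-30,10,0,0,0,0],[-30,10,0,0,0,0],[-20,8,0,0,0,0],[-10,4,0,0,0,0],[0,0,0,0,0,0],[0,0,0,0,0,0]]]' --jaw 0

```text
t: 7.63
position: [0.4599, 0.0872, 0.1675]
tcp_rot: [0.015, 0.765, -0.643, -0.022]
ft_force: [-0.0, -0.6, 0.3]
width: 0.326
```

Call:
servo_tool --series '[[[8,1,0,-0.005,-0.025,0],[6,1,0,0,-0.025,0],[0,0,-20,0,0,0],[0,0,-15,0,0,0],[0,0,0,0,0,0]]]'

```text
t: 8.05
position: [0.4773, 0.0876, 0.1283]
tcp_rot: [0.001, 0.765, -0.644, -0.001]
ft_force: [-1.6, -1.0, -1.0]
width: 0.007
```

Call:
servo_tool --series '[[[0,0,-15,0,0,0],[0,0,-15,0,0,0],[0,0,-12,0,0,0],[0,0,-8,0,0,0],[0,0,0,0,0,0]]]'

```text
t: 8.47
position: [0.4811, 0.0857, 0.0756]
tcp_rot: [0.002, 0.764, -0.645, -0.001]
ft_force: [0.0, -0.0, 0.0]
width: 0.004
```

```bash
python3 - <<'E'
from h import *
for n in("side","top"):
    im=env.get_image(n)[:,:,::-1]
    crop(im,*( (240,160,200,150,4) if n=="side" else (220,150,220,150,3.6)),n+"3")
s=env.state();print(s["position"],s["ft_force"])
E
```

```text
[0.48228159 0.08578976 0.07721305] [ 0.14388666 -1.00715331  0.73245375]
```

View pics/side3.png

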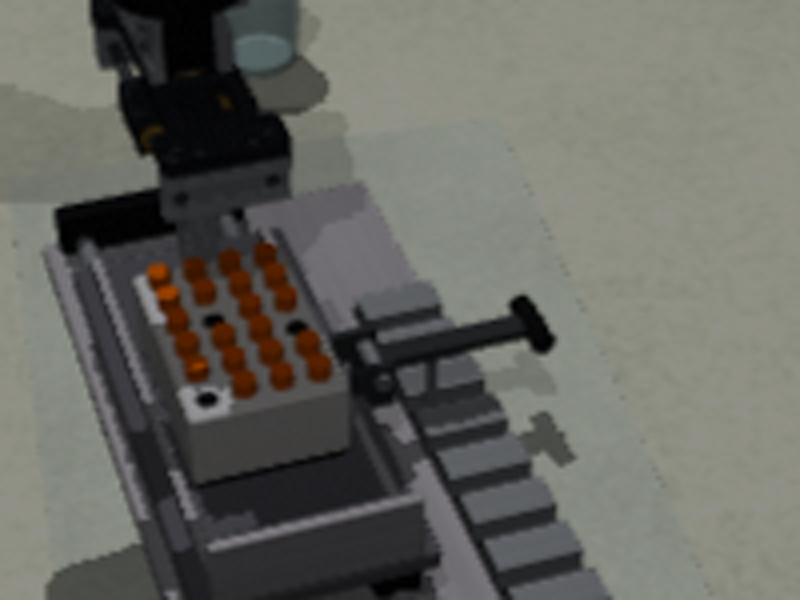

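The shut fingers, at about (212,240) in the crop, are behind the rack's +y face and over the deck, and the lever is level. I'll advance along the cart's −y.

Call:
servo_tool --series '[[[0.6,-5,-2,0,0,0],[0.6,-5,-2,0,0,0],[0.6,-5,-1,0,0,0]]]'

```text
t: 8.82
position: [0.4867, 0.0702, 0.0744]
tcp_rot: [-0.001, 0.765, -0.644, 0.002]
ft_force: [0.3, 1.3, 0.6]
width: 0.003
```

Call:
servo_tool --series '[[[0.6,-4,-1,0,0,0],[0.6,-4,-1,0,0,0]]]'

```text
t: 8.98
position: [0.4888, 0.0615, 0.0735]
tcp_rot: [-0.002, 0.764, -0.645, 0.002]
ft_force: [-0.3, 1.5, 1.8]
width: 0.005
```

Call:
servo_tool --series '[[[0,-4,-0.5,0,0,0],[0,-4,-0.5,0,0,0]]]'

```text
t: 9.15
position: [0.4902, 0.0545, 0.0734]
tcp_rot: [-0.004, 0.764, -0.645, 0.002]
ft_force: [2.1, 5.6, 2.2]
width: 0.006
```

Call:
servo_tool --series '[[[0.3,-4,-0.5,0,0,0],[0.3,-4,-0.5,0,0,0]]]'

```text
t: 9.32
position: [0.4915, 0.0472, 0.0734]
tcp_rot: [-0.006, 0.764, -0.645, 0.002]
ft_force: [-0.1, 4.6, 3.5]
width: 0.004
```

Contact, sliding at about 5 N, which matches the rack's friction. I'll keep going.

Call:
servo_tool --series '[[[0.4,-5,-1,0,0,0],[0.4,-5,-1,0,0,0],[0.4,-5,-1,0,0,0],[0.4,-5,-1,0,0,0],[0.4,-5,-1,0,0,0],[0.4,-5,-1,0,0,0]]]'

```text
t: 9.82
position: [0.4962, 0.0178, 0.0704]
tcp_rot: [-0.01, 0.764, -0.645, 0.002]
ft_force: [-0.2, 5.4, 3.5]
width: 0.003
```

Call:
servo_tool --series '[[[0.5,-4,0,0,0,0],[0.5,-4,0,0,0,0],[0.5,-4,0,0,0,0],[0.5,-4,0,0,0,0]]]'

```text
t: 10.15
position: [0.4989, 0.0021, 0.0704]
tcp_rot: [-0.012, 0.764, -0.645, 0.001]
ft_force: [0.7, 5.9, 1.9]
width: 0.008
```

Call:
servo_tool --series '[[[0.4,-3,0,0,0,0],[0.4,-3,0,0,0,0]]]'

```text
t: 10.32
position: [0.5, -0.004, 0.0704]
tcp_rot: [-0.013, 0.764, -0.645, 0.001]
ft_force: [1.0, 4.2, 2.5]
width: 0.005
```

Call:
servo_tool --series '[[[0.3,-2.5,0,0,0,0],[0.3,-2.5,0,0,0,0]]]'

```text
t: 10.48
position: [0.5009, -0.009, 0.0704]
tcp_rot: [-0.013, 0.764, -0.646, 0.001]
ft_force: [1.0, 5.2, 2.6]
width: 0.007
```

Call:
servo_tool --series '[[[0.3,-2.5,0,0,0,0],[0.3,-2.5,0,0,0,0]]]'

```text
t: 10.65
position: [0.5011, -0.0101, 0.0705]
tcp_rot: [-0.017, 0.763, -0.646, -0.002]
ft_force: [0.1, 15.4, 4.7]
width: 0.005
```

The force rose to 15 N and the motion stopped, about where the stop should be. One more gentle nudge to confirm.

Call:
servo_tool --series '[[[0.3,-3,0,0,0,0],[0.3,-3,0,0,0,0]]]'

```text
t: 10.82
position: [0.501, -0.0096, 0.0707]
tcp_rot: [-0.021, 0.762, -0.647, -0.007]
ft_force: [0.7, 14.1, 3.8]
width: 0.003
```

```bash
python3 - <<'E'
from h import *
for n in("side","top"):
    im=env.get_image(n)[:,:,::-1]
    crop(im,*( (240,160,200,150,4) if n=="side" else (220,150,220,150,3.6)),n+"4")
s=env.state();print(s["position"],s["ft_force"])
E
```

```text
[ 0.5010637  -0.00967608  0.07066739] [ 0.51173174 13.65647316  5.0552254 ]
```

View pics/side4.png

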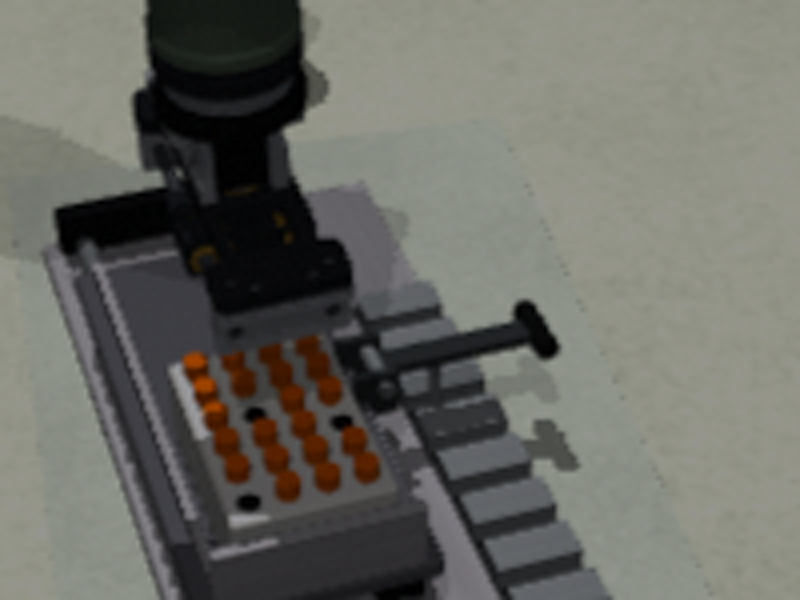

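View pics/top4.png

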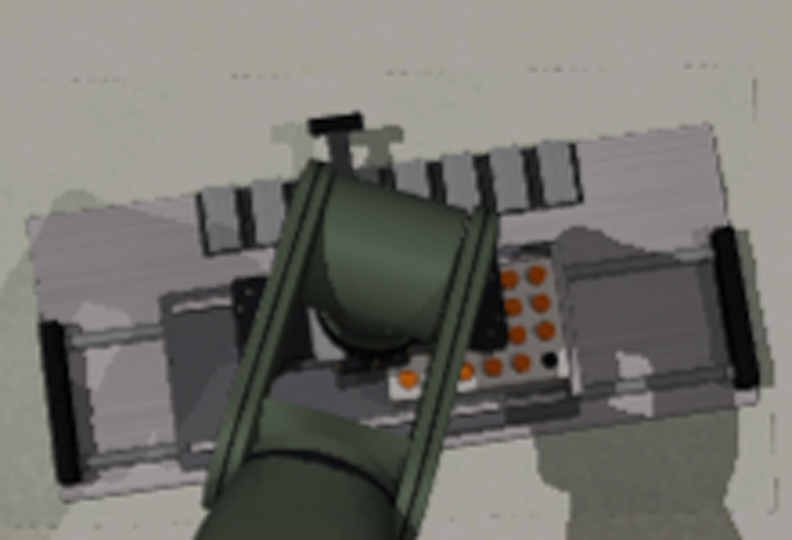

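Both views show the rack against the stop: in the top crop its end is at x≈570, touching the stop line. I'll take out the small tilt with one more gentle push, then back off.

Call:
servo_tool --series '[[[0.3,-2.5,0,-0.02,0.008,0],[0.3,-2.5,0,-0.02,0.008,0]]]'

```text
t: 11.08
position: [0.5004, -0.0106, 0.0703]
tcp_rot: [-0.003, 0.762, -0.648, -0.004]
ft_force: [-0.7, 9.4, 2.8]
width: 0.003
```

Call:
servo_tool --series '[[[-0.5,4,0,0,0,0],[-1,8,0,0,0,0],[-1,10,2,0,0,0],[0,0,20,0,0,0],[0,0,30,0,0,0],[0,0,35,0,0,0],[0,0,30,0,0,0],[0,0,0,0,0,0]]]'

```text
t: 11.75
position: [0.4902, 0.0107, 0.1869]
tcp_rot: [0.005, 0.763, -0.647, -0.006]
ft_force: [1.1, -0.4, 0.3]
width: 0.009
```

```bash
python3 - <<'E'
from h import *
for n in("side","top"):
    im=env.get_image(n)[:,:,::-1]
    crop(im,*( (240,160,200,150,4) if n=="side" else (220,150,220,150,3.6)),n+"5")
s=env.state();print(s["position"],s["ft_force"])
E
```

```text
[0.48709337 0.01122215 0.18194331] [ 0.11947621  0.87031852 -0.3058954 ]
```

View pics/side5.png

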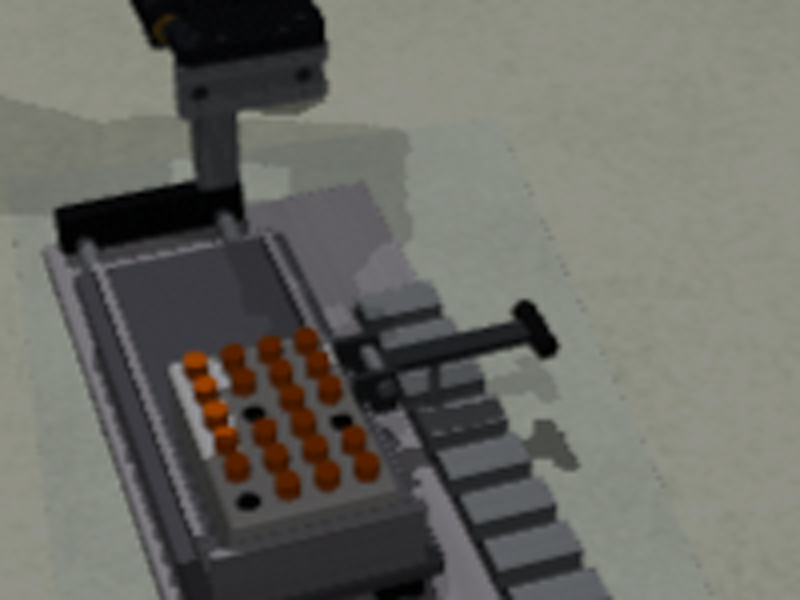

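View pics/top5.png

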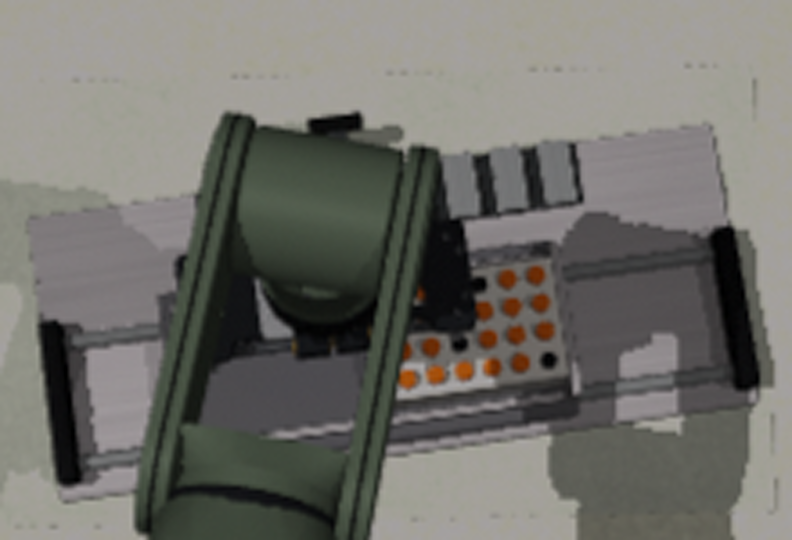

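The rack is home. The push face at s≈−0.108 minus 127 mm gives −0.235, which matches the measured stop. Now I'll locate the cross bar again for the release.

```bash
python3 - <<'E'
from h import *
print(onz("side",536/4+240,328/4+160,.064), onz("top",335/3.6+220,125/3.6+150,.064),tri((536/4+240,328/4+160),(335/3.6+220,125/3.6+150)))
E
```

```text
[0.66419756 0.01430361 0.064     ] [0.66169342 0.01463732 0.064     ] (array([0.66309285, 0.0146232 , 0.06345072]), np.float64(0.002432390501898287))
```

Call:
servo_tool --series '[[[10,0,15,0,0,0],[25,1,5,0,0,0],[30,1,0,0,0,0],[30,1,0,0,0,0],[30,1,0,0,0,0],[30,0,0,0,0,0],[20,0,0,0,0,0],[5,0,0,0,0,0],[0,0,0,0,0,0]]]' --jaw 1

```text
t: 12.6
position: [0.6594, 0.0157, 0.1791]
tcp_rot: [0.02, 0.762, -0.647, -0.024]
ft_force: [-1.1, 0.6, 0.1]
width: 0.609
```

Call:
servo_tool --series '[[[2,0,0,0,-0.03,0],[2,0,0,0,-0.03,0],[0,0,-15,0,0,0],[0,0,-15,0,0,0],[0,0,-15,0,0,0],[0,0,-5,0,0,0],[0,0,0,0,0,0]]]'

```text
t: 13.18
position: [0.6495, 0.016, 0.117]
tcp_rot: [0.007, 0.762, -0.648, -0.009]
ft_force: [0.3, 0.4, -0.6]
width: 1.001
```

Call:
servo_tool --series '[[[10,-1,0,0,-0.02,0],[4,0,-5,0,0,0],[0,0,0,0,0,0]]]'

```text
t: 13.43
position: [0.6628, 0.0149, 0.1117]
tcp_rot: [0.0, 0.762, -0.648, -0.001]
ft_force: [0.0, 0.9, -0.4]
width: 1.001
```

Call:
servo_tool --series '[[[0,0,-15,0,0,0],[0,0,-15,0,0,0],[0,0,-15,0,0,0],[0,0,-10,0,0,0],[0,0,-5,0,0,0]]]'

```text
t: 13.85
position: [0.6696, 0.0141, 0.0568]
tcp_rot: [-0.004, 0.762, -0.648, 0.005]
ft_force: [0.0, 0.3, 0.1]
width: 1.001
```

Call:
servo_tool --series '[[[-4,0,-7,0,0,0],[-1,0,-5,0,0,0],[0,0,-2,0,0,0],[0,0,0,0,0,0],[0,0,0,0,0,0],[0,0,0,0,0,0]]]' --jaw 0.35

```text
t: 14.35
position: [0.6651, 0.014, 0.0427]
tcp_rot: [-0.004, 0.762, -0.648, 0.006]
ft_force: [0.7, -0.6, 1.0]
width: 0.61
```

Call:
servo_tool --series '[[[0,0,0,0,0,0],[0,0,0,0,0,0],[0,0,0,0,0,0],[0,0,0,0,0,0]]]' --newtons 20

```text
t: 14.68
position: [0.6659, 0.0152, 0.0439]
tcp_rot: [-0.005, 0.762, -0.648, 0.006]
ft_force: [1.2, 0.3, -1.0]
width: 0.421
```

Gripped at 0.421. I'll lift the lever along its arc.

Call:
servo_tool --series '[[[0,0,5,0,0,0],[-0.4,-0.1,5,0,0,0],[-0.6,-0.1,5,0,0,0],[-0.8,-0.1,5,0,0,0],[-1,-0.2,5,0,0,0]]]'

```text
t: 15.1
position: [0.6621, 0.0145, 0.0671]
tcp_rot: [-0.005, 0.762, -0.648, 0.005]
ft_force: [1.2, 0.4, -4.8]
width: 0.422
```

Call:
servo_tool --series '[[[-1.3,-0.2,5,0,0,0],[-1.6,-0.3,5,0,0,0],[-2,-0.3,5,0,0,0]]]'

```text
t: 15.35
position: [0.6563, 0.0135, 0.0834]
tcp_rot: [-0.004, 0.762, -0.648, 0.005]
ft_force: [1.1, 0.4, -5.7]
width: 0.423
```

Call:
servo_tool --series '[[[-2.2,-0.4,5,0,0,0],[-2.4,-0.4,5,0,0,0],[-2.4,-0.4,4,0,0,0]]]'

```text
t: 15.6
position: [0.6477, 0.0121, 0.0989]
tcp_rot: [-0.004, 0.762, -0.648, 0.004]
ft_force: [1.3, 0.0, -5.3]
width: 0.424
```

Call:
servo_tool --series '[[[-1.5,-0.3,3,0,0,0],[-1.5,-0.3,3,0,0,0]]]'

```text
t: 15.77
position: [0.6451, 0.0118, 0.1026]
tcp_rot: [-0.005, 0.762, -0.648, 0.005]
ft_force: [14.8, 1.3, -26.8]
width: 0.423
```

The lever is against its upper stop: the force jumped to 27 N and z rose about 59 mm. I'll relax and open the jaws.

Call:
servo_tool --series '[[[0,0,0,0,0,0],[0,0,0.5,0,0,0],[0,0,0.5,0,0,0],[0,0,0,0,0,0],[0,0,0,0,0,0],[0,0,0,0,0,0],[0,0,0,0,0,0],[0,0,0,0,0,0]]]' --jaw 1

```text
t: 16.43
position: [0.6476, 0.0107, 0.1107]
tcp_rot: [-0.007, 0.762, -0.648, 0.009]
ft_force: [-0.8, 0.1, 0.1]
width: 0.954
```

Call:
servo_tool --series '[[[0,0,10,0,0,0],[0,0,25,0,0,0],[0,0,30,0,0,0],[0,0,35,0,0,0],[0,0,20,0,0,0],[0,0,0,0,0,0]]]'

```text
t: 16.93
position: [0.6438, 0.0112, 0.2354]
tcp_rot: [-0.005, 0.762, -0.648, 0.006]
ft_force: [0.5, -0.4, 0.4]
width: 0.998
```

```bash
python3 - <<'E'
from h import *
for n in("side","top"):
    im=env.get_image(n)[:,:,::-1];cv2.imwrite(f"pics/{n}6f.png",im)
    crop(im,*( (240,160,200,150,4) if n=="side" else (220,150,220,150,3.6)),n+"6")
s=env.state();print(s["position"],s["ft_force"])
E
```

```text
[0.6419603  0.01136213 0.23102633] [-0.16699911  0.50051376 -0.25139091]
```

View pics/side6.png

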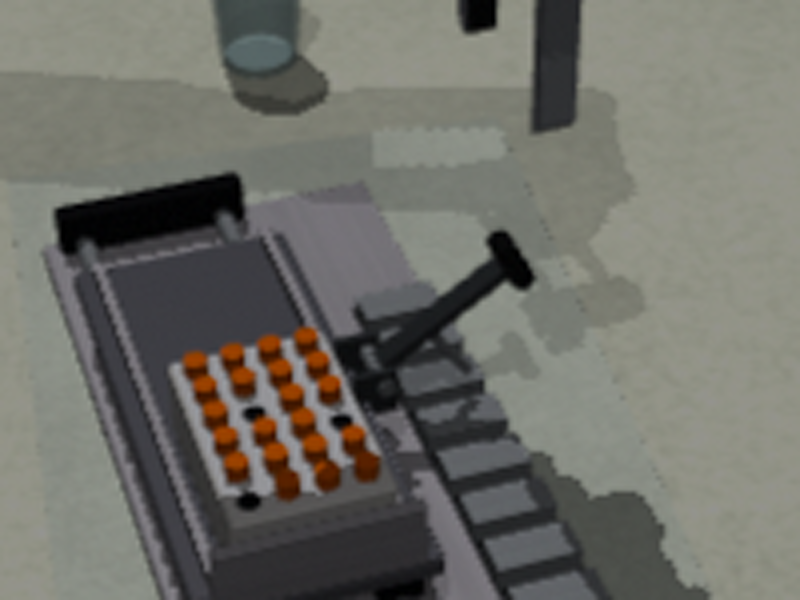

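View pics/top6.png

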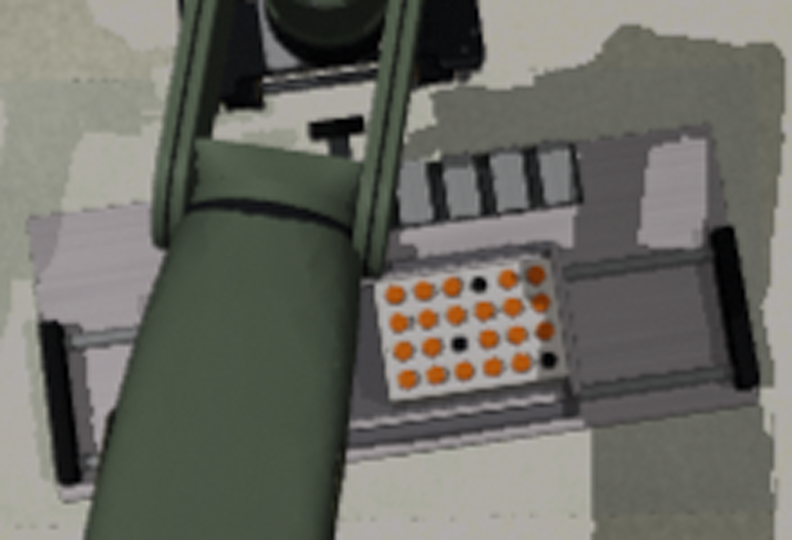

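```bash
python3 - <<'E'
from h import *
print(tri((510/4+240,260/4+160),(336/3.6+220,128/3.6+150)))
a=cv2.imread("pics/side0.png");b=cv2.imread("pics/side6f.png")
for n,(x0,y0,x1,y1) in dict(bottle=(250,400,305,480),tip=(345,400,430,480),beaker=(288,138,320,182)).items():
    print(n,cv2.absdiff(a[y0:y1,x0:x1],b[y0:y1,x0:x1]).mean())
E
```

```text
(array([0.6466387 , 0.01254985, 0.11582445]), np.float64(0.0011910655561235912))
bottle 6.060681818181818
tip 5.9642156862745095
beaker 5.940340909090909
```

```bash
python3 - <<'E'
from h import *
s=env.state();print(s["t"],np.abs(s["qvel"]).max(),s["ft_force"]);print(env.job_done())
E
```

```text
17.0333 0.058836256901958144 [-0.16699911  0.50051376 -0.25139091]
the job is handed in; nothing more can be done
None
```

The rack is fully home against the end stop, the brake lever is back up and the cart is free. I handed the job in at 17.0 s of the 72 s allowed, with no verdict reported.

**What I did:**
1. I pinched the lever's cross bar and pressed it down. The tooth landed on the bar at about 0.3 rad.
2. I eased the cart about 15–18 mm towards +y under light pressure until the tooth dropped into a slot, then pressed the lever to level. It ended at z≈0.062 m, with about 19 N against its stop.
3. With the brake on, I pushed the rack along at about 5 N until it stopped firmly at about 15 N.
4. I pinched the bar again, lifted the lever until the force jumped to about 27 N at its upper stop, let go and moved the arm clear.

**Last checks:**
- **Rack:** both camera views show it against the stop, and the final push-face position agrees with the measured stop position to a few millimetres.
- **Lever:** the bar measured 0.116 m high against the nominal 0.118 m. That is within the camera's roughly 2 mm error, so the force at the upper stop is the better evidence that it is fully up.
- **Bottle, tip box and beaker:** side-view picture differences were small and about equal for all three (about 6 grey levels), as a general lighting change would give, so I saw no sign that they moved.
- **Contact:** with the gripper clear of everything, the wrist force read about 0.5 N, within its usual noise.

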